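# Pull a grow lamp's boom out to its next hole

## Task

The grow lamp is too close to its stand. Squeeze in the spring button that locks the lamp's sliding sleeve, draw the sleeve outward, away from the stand's post, until the button pops out through the next hole and locks, then let go. Do not force the sleeve against the button, and leave the pots and the trowel where they are.

Things in the scene. Friction and masses are not known exactly. Their poses are not given: they have to be found in the camera images.
- sleeve: Sliding outer tube of the lamp's level boom: plain aluminium, 28 mm wide (x), 30 high (z), walls 1.5. Origin: on its centre line, 130 mm above the table, at the first hole. x points out of the side wall with the holes, y along the tube outward (away from the post: the way to pull), z up. Tube from y = -126 to +115 mm. Slides along y only, rubbing about 2 N. On each side wall two black ribs, 7 mm proud, 32 mm apart, frame the bare first-hole spot for the fingers.
- lamp (a point): Centre of the white flat lamp head (210 x 85 x 16 mm across x, y, z of the sleeve), fixed on the sleeve's outer end at y = +178 mm and moving with it; its housing begins 105 mm from the first hole.
- ring_zone (a point): Point on the sleeve's centre line, 70 mm from the first hole towards the post. A black plastic catch ring (28 mm long, 2 mm proud of the tube) is clamped on the tube within 18 mm of here, either way; in its +x side is the next hole. So the next hole is 52 to 88 mm from the first one, centre to centre; where exactly differs each time and is not measured.
- button: Steel snap button, a dome-ended pin 14 mm across in a 16 mm hole in the middle of the sleeve's +x wall. It belongs to the fixed inner tube, so does not move along with the sleeve. Out, it stands 5.5 mm proud of the wall and blocks the sleeve both ways. Origin: centre of the dome (radius 7), 1.5 mm under the wall's outer face when out; x points out. More than 25 N between sleeve and button damages it.
- button_travel (a joint): How far the button is pressed in, m: 0 out, 0.0055 flush with the wall, 0.007 riding under the wall. Spring 3 N at 0, 6 N when flush. From flush, a pull of about 5 to 10 N on the sleeve drives the dome under the hole's edge; it then rides hidden under the wall and springs out by itself at the next hole, where it stops the sleeve.
- extension (a joint): How far the sleeve is drawn out along its y from the first hole, m; within 1 mm of 0 at the start (play in the hole); locked in the next hole it reads 0.050 to 0.091.
- stand: Fixed lamp stand, bolted down: dark steel base, post (36 mm square, clamp head up to 153 mm high, 180 mm from the origin towards -y), inner tube, and under the lamp a black tray (200 x 250 mm) of seedling pots 48 mm high, leaves to about 80. Origin: on the table straight below the button; axes as the sleeve's.
- round_pots: Bystander: loose stack of round brown peat pots, 64 mm across, 102 mm high; origin under its centre.
- square_pots: Bystander: loose stack of square brown peat pots, 60 mm wide, 88 mm high; origin under its centre.
- trowel: Bystander: loose hand trowel lying flat, 250 mm long along its x, wooden handle towards -x, 26 mm high; origin under its middle.

How it is judged:
By the outcome, as a careful person would: the job done as asked, in the order asked, and still so for the second after the job is handed in, with the robot touching nothing.
It also fails if it takes over 35 s, if anything falls off the work surface, if the arm or the gripper's body presses on something with over 40 N, if the wrist force passes 120 N, or if a joint passes its speed limit or range.

## Robot

A 6-joint arm with a two-finger parallel gripper is mounted at the origin on the work surface. World frame = base frame: x ahead of the robot, y to its left, z up, the work surface at z = 0. Lengths are in m, angles in degrees, forces in N, time in s.
With the tool pointing down it reaches from about 0.4 to 0.825 m from the base axis. Payload 7 kg.
Tool frame: the origin (TCP) lies at the very end of the fingers, on their centre line; the grasp point (between the pads) lies 19 mm behind it (ctrl.hold_point_z is the distance from the TCP to the grasp point, in m); z points along the fingers, y is the line along which they close (so a half turn about z gives the same grasp; the last joint's range is limited). The gripper opens to 88 mm and grips with 3 to 60 N. Pads are 19 mm wide; open, the fingers measure 130 mm over their backs; the gripper's body (78 mm by 193 mm) begins 47 mm behind the grasp point.
Start: joints at [-59.525, 20.546, 0.682, 0, -70.136, -16.507], TCP at [0.163, -0.655, 0.227] pointing down, gripper open.
Joint ranges: [-176.03, 176.03], [-82.01, 121.73], [-58.28, 71.71], [-173.87, 95.51], [-174.79, -0.11], [-173.66, 173.66]. Speed limits (degrees/s): [136.94, 136.94, 172.46, 180, 180, 180].

## Interface

Orientations are given as [roll, pitch, yaw] about the fixed x, y, z axes, in that order (R = Rz(yaw) Ry(pitch) Rx(roll)).
In Python, from plant import sensors, viewer, workorder, ctrl gives the robot as it stands.
- The arm moves only by the shell command python3 -m pendant 'ROWS'. ROWS is JSON, a list of rows, each a list of 3 entries, a list of its own where there are three numbers: the opening, from -1 (shut) to 1 (fully open), so that 0 is half open, then the shift along the tool's x, y, z in m, then the turn, a rotation vector about the tool's x, y, z in degrees. A call has 1 to 10 rows; each row is the pose to reach, as a shift and turn from the pose commanded when the call began, along the tool's axes at that moment; what a row does not reach only later rows make up. A row lasts 1/12 s, in which the tool goes at most 41.7 mm and 7.16 degrees, less where a joint would pass 70% of its speed; a pose out of reach is approached as far as the arm can. A call with a gripper value outside its range is refused whole. The fingers move at their own pace and stop on an object; the grip force is fixed at half the most. Time passes only in rows, so rows that repeat a pose let the fingers close. It gives the time, the measured TCP pose, the force, the opening and the grip force at its end, in the units of the state.
- sensors.get_obs(): the state, without advancing time (a new reading comes with each control period).
- viewer.snapshot(name): name is "side" or "top"; returns the picture (480x640x3 uint8, red, green, blue); there is no depth.
- viewer.camera_params(name): a dict with "fx", "fy", "cx", "cy" (pixels), "extrinsics" (4x4, takes a point from world to camera coordinates). Camera axes: x right, y up, looking along -z (the intrinsics and any distortion apply to the point x, -y, -z); pixel columns grow to the right and rows downward; lengths in m; the calibration is good to about 2 mm. A picture is of the moment at which its call begins. camera_params takes no time and is no camera call.
- workorder.close_job(): hands the job in; it is judged then, once.
The state is a dict: "clock": time; "joint_pos": joint angles; "qvel": joint speeds; "tau": joint torques, N m; "tool_pos": TCP position; "orientation": TCP orientation; "force": force on the tool from outside, world axes, zero at the start; "moment": the same for the moment, N m; "opening": finger opening in m; "gripper_force": force on a finger pad.
Only numpy, scipy, OpenCV 4.12 (cv2) and the standard library are available. Lean on these libraries where they do the work, as an engineer would, in place of code of your own. Each camera call takes 0.05 s, during which the arm holds its last target. There are 200 camera calls.

## Working session

There is one attempt and no reset: what is moved stays moved. The work goes in short steps, Python scripts to look and compute and a shell command to move; the robot and the scene stay as the last step left them, time stands still between calls to the robot, and variables do not carry over. Pictures are saved under pics/ and viewed, at most 10 in all, crops included, and the job is handed in when it is done.

```bash
ls; mkdir -p pics; python3 - <<'E'
from plant import sensors, viewer, ctrl
import cv2
print(sensors.get_obs(), ctrl.hold_point_z)
for n in("side","top"):
    cv2.imwrite(f"pics/{n}0.png",viewer.snapshot(n)[:,:,::-1]); print(viewer.camera_params(n))
E
```

```text
pics
{'clock': 0.0, 'joint_pos': array([-5.95261634e+01,  2.05920893e+01,  6.32779423e-01, -2.04502836e-02,
       -7.01347455e+01, -1.65077916e+01]), 'qvel': array([-0.06592513,  0.03270759,  0.01930195, -0.06750029, -0.00702242,
        0.03635092]), 'tau': array([ 8.43229445e-04, -5.82723391e+01,  2.93057603e+01,  6.99736610e+00,
        6.83259394e-03, -1.50262285e-04]), 'tool_pos': array([ 0.16277517, -0.65457162,  0.2256067 ]), 'orientation': array([ 1.79904359e+02, -8.29612223e-03, -1.66040913e+02]), 'force': array([ 0.59084406, -0.28345439,  0.40835766]), 'moment': array([ 0.00111736,  0.00449054, -0.01175951]), 'gripper_force': 0.0, 'opening': 0.08753542029991614} 0.0188
{'fx': 488.45229596322315, 'fy': 488.45229596322315, 'cx': 315.67365299342464, 'cy': 247.48339944108315, 'extrinsics': array([[ 0.78569303, -0.61827473, -0.02056266, -0.45570415],
       [ 0.38546961,  0.46330921,  0.79797102, -0.28385846],
       [-0.48383845, -0.63488655,  0.60234494, -0.64915155],
       [ 0.        ,  0.        ,  0.        ,  1.        ]])}
{'fx': 464.0136708403375, 'fy': 464.0136708403375, 'cx': 318.18266886662036, 'cy': 235.03658750546137, 'extrinsics': array([[-0.01509432, -0.99987256, -0.00519812, -0.01863023],
       [ 0.98925913, -0.01568963,  0.14532793, -0.57942439],
       [-0.14539096, -0.00294866,  0.98936989, -0.66333958],
       [ 0.        ,  0.        ,  0.        ,  1.        ]])}
```

View pics/side0.png

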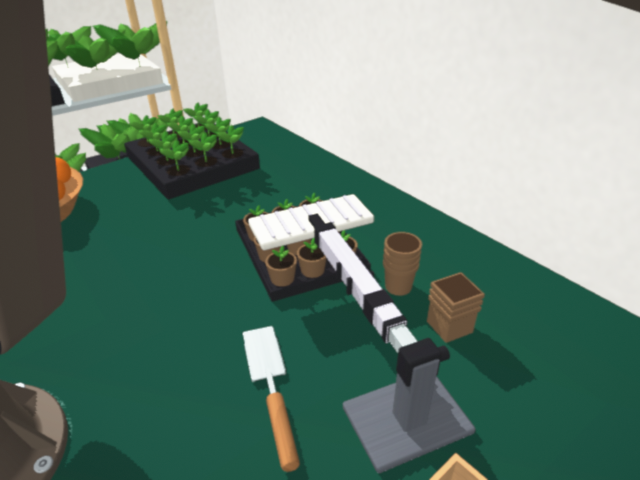

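View pics/top0.png

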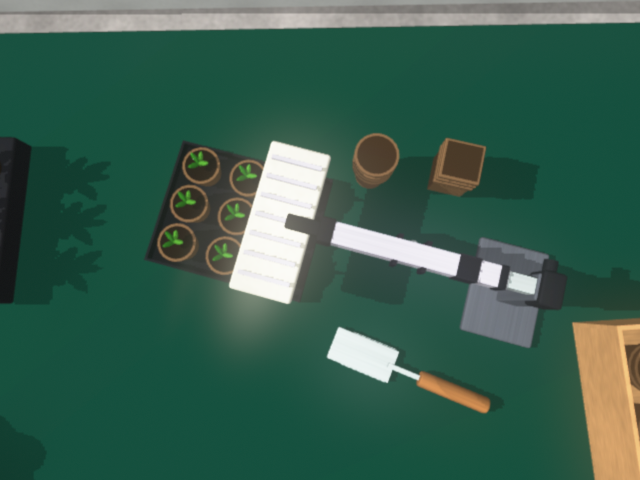

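```bash
cat > h.py <<'E'
import numpy as np, cv2
from plant import viewer
def ray(n,u,v):
    p=viewer.camera_params(n);E=p["extrinsics"];R=E[:3,:3]
    return -R.T@E[:3,3], R.T@np.array([(u-p["cx"])/p["fx"],-(v-p["cy"])/p["fy"],-1])
def onz(n,u,v,z):
    c,d=ray(n,u,v); return c+d*(z-c[2])/d[2]
def proj(n,P):
    p=viewer.camera_params(n);E=p["extrinsics"];q=E[:3,:3]@P+E[:3,3]
    return np.array([p["cx"]-p["fx"]*q[0]/q[2],p["cy"]+p["fy"]*q[1]/q[2]])
E
python3 - <<'E'
from h import *
for n in("side","top"): print(n,ray(n,0,0)[0])
a=cv2.imread("pics/top0.png")[200:320,280:580]; b=cv2.imread("pics/side0.png")[200:360,300:460]
cv2.imwrite("pics/a.png",np.vstack([cv2.resize(a,(750,300),interpolation=3)]))
cv2.imwrite("pics/b.png",cv2.resize(b,(600,600),interpolation=3))
# tube mask
im=cv2.imread("pics/top0.png");hsv=cv2.cvtColor(im,cv2.COLOR_BGR2HSV)
m=((hsv[...,2]>170)&(hsv[...,1]<60)).astype(np.uint8);m[:, :332]=0;m[:,462:]=0;m[:215]=0;m[285:]=0
c=max(cv2.findContours(m,0,2)[0],key=cv2.contourArea);r=cv2.minAreaRect(c);bx=cv2.boxPoints(r);print(r,bx)
P=np.array([onz("top",*q,0.145) for q in bx]);print(P)
E
```

```text
side [ 0.1533779  -0.56237371  0.60815349]
top [ 0.47647608 -0.02967478  0.74039791]
((395.5512390136719, 248.62136840820312), (129.44223022460938, 23.48000717163086), 15.164459228515625) [[330.0127  243.02214]
 [336.15485 220.35973]
 [461.08978 254.2206 ]
 [454.94763 276.883  ]]
[[ 0.5532901  -0.043043    0.145     ]
 [ 0.58292319 -0.05160209  0.145     ]
 [ 0.53610231 -0.21142949  0.145     ]
 [ 0.50715133 -0.20185378  0.145     ]]
```

View pics/a.png

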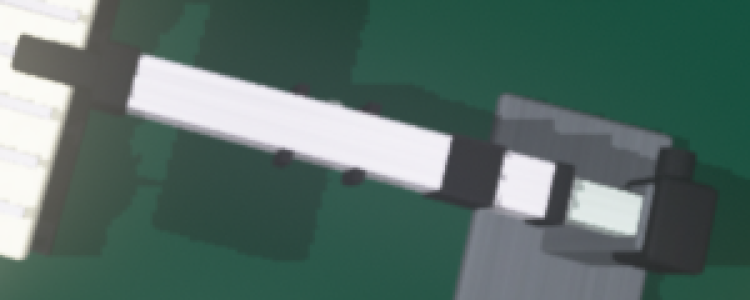

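View pics/b.png

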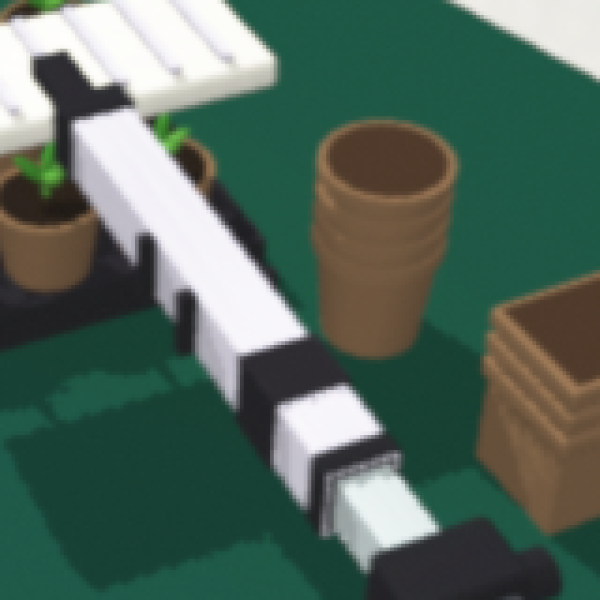

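```bash
python3 - <<'E'
from h import *
im=cv2.GaussianBlur(cv2.imread("pics/top0.png",0),(3,3),0)
# edges of the tube: refined axis from long sides of tube box
P=np.array([onz("top",*q,0.145) for q in [(330.01,243.02),(336.15,220.36),(461.09,254.22),(454.95,276.88)]])
# top face edges from scan columns
lo=[];hi=[]
for u in list(range(340,384,4))+list(range(430,452,3)):
    col=im[215:290,u].astype(float);i=np.where(col>190)[0]+215
    hi.append(onz("top",u,i[0]-.5,.145)[:2]);lo.append(onz("top",u,i[-1]+.5,.145)[:2])
def fit(p):
    vx,vy,x,y=cv2.fitLine(np.array(p,np.float32),2,0,.01,.01).ravel();s=np.sign(vy);return np.array([vx,vy])*s,np.array([x,y])
(d1,p1),(d2,p2)=fit(hi),fit(lo);d=(d1+d2);d/=np.linalg.norm(d)
n=np.array([d[1],-d[0]]) # sleeve x
print("yaw of y axis",np.degrees(np.arctan2(d1[1],d1[0])),np.degrees(np.arctan2(d2[1],d2[0])),"width",(p1-p2)@n)
mid=(p1@n+p2@n)/2
def s(u,v,z):
    q=onz("top",u,v,z)[:2];return round(q@d*1e3,1),round((q@n-mid)*1e3,1)
for nm,q in dict(r1=(400,236),r2=(428.4,242.8),btn=(414,241.2),n1=(393.2,263.2),n2=(420.8,270.8)).items(): print(nm,s(*q,.145),s(*q,.13))
ss=np.arange(-.40,-.02,.001)+0
vals=[]
for t in ss:
    q=proj("top",np.array([*(d*t+n*mid),.146]));vals.append(im[int(round(q[1])),int(round(q[0]))])
vals=np.array(vals,float);g=np.diff(vals)
for i in np.where(abs(g)>25)[0]: print(round(ss[i]*1e3+.5,1),g[i],end=" | ")
print("\n",d,n,mid)
for nm,q in dict(round=((377,155),.102),sq=((461,160),.088)).items(): print(nm,s(*q[0],q[1]))
E
```

```text
yaw of y axis 73.83575 74.206245 width 0.02842937
r1 (np.float64(25.8), np.float64(17.4)) (np.float64(23.8), np.float64(20.2))
r2 (np.float64(-11.7), np.float64(18.3)) (np.float64(-14.6), np.float64(21.1))
btn (np.float64(6.7), np.float64(15.5)) (np.float64(4.3), np.float64(18.3))
n1 (np.float64(25.9), np.float64(-19.1)) (np.float64(23.9), np.float64(-17.3))
n2 (np.float64(-10.6), np.float64(-19.4)) (np.float64(-13.4), np.float64(-17.6))Traceback (most recent call last):
  File "<stdin>", line 22, in <module>
IndexError: index 729 is out of bounds for axis 1 with size 640
```

```bash
python3 - <<'E'
from h import *
im=cv2.GaussianBlur(cv2.imread("pics/top0.png",0),(3,3),0)
a=np.radians(74.02);d=np.array([np.cos(a),np.sin(a)]);n=np.array([d[1],-d[0]])
q=(np.array([onz("top",*q,0.145)[:2] for q in [(330.01,243.02),(336.15,220.36),(461.09,254.22),(454.95,276.88)]])).mean(0);mid=q@n
u=448;col=im[215:290,u];i=np.where(col>190)[0]+215
mid=np.mean([onz("top",u,v,.145)[:2]@n for v in (i[0]-.5,i[-1]+.5)])
u=360;col=im[215:290,u];i=np.where(col>190)[0]+215
print(mid,np.mean([onz("top",u,v,.145)[:2]@n for v in (i[0]-.5,i[-1]+.5)]))
ss=np.arange(-.15,.14,.001);v=[]
for t in ss:
    q=proj("top",np.array([*(d*t+n*mid),.146]));v.append(cv2.getRectSubPix(im,(1,1),tuple(map(float,q)))[0,0])
g=np.diff(np.array(v,float))
for i in np.where(abs(g)>15)[0]: print(round(ss[i]*1e3+.5,1),g[i],end=" | ")
def s(u,v,z):
    q=onz("top",u,v,z)[:2];return round(q@d*1e3,1),round((q@n-mid)*1e3,1)
print()
for nm,q in dict(round=((377,155),.102),sq=((461,160),.088)).items(): print(nm,s(*q[0],q[1]))
o=d*.0065+n*mid;print("first hole xy",o)
R=cv2.Rodrigues(np.array([0,0,np.radians(-166.04)]))[0]@np.diag([1,-1,-1.])
t=np.array([*o,.130-.0])-np.array([.16278,-.65457,.2256]);print("toolx",R[:,0],"tooly",R[:,1],"shift to z130",R.T@t)
E
```

```text
0.5588404915359212 0.5589834166897759
-122.5 -16.0 | -121.5 -19.0 | -120.5 -29.0 | -119.5 -35.0 | -118.5 -29.0 | -117.5 -16.0 | -110.5 26.0 | -109.5 44.0 | -108.5 53.0 | -107.5 31.0 | -84.5 -22.0 | -83.5 -31.0 | -82.5 -40.0 | -81.5 -33.0 | -80.5 -16.0 | -56.5 18.0 | -55.5 43.0 | -54.5 48.0 | -53.5 39.0 | -52.5 19.0 | 109.5 -24.0 | 110.5 -41.0 | 111.5 -43.0 | 112.5 -26.0 | 
round (np.float64(79.4), np.float64(130.2))
sq (np.float64(-40.8), np.float64(159.4))
first hole xy [ 0.53903516 -0.14760096]
toolx [-0.97046438 -0.24124444  0.        ] tooly [-0.24124444  0.97046438  0.        ] shift to z130 [-0.48744569  0.40122593  0.0956    ]
```

```bash
python3 -m pendant '[[1,[0,0,-0.03],[0,0,0]],[1,[-0.03,0.025,-0.03],[0,0,-5]],[1,[-0.06,0.05,-0.03],[0,0,-10]],[1,[-0.09,0.074,-0.03],[0,0,-15]],[1,[-0.12,0.099,-0.03],[0,0,-20]],[1,[-0.15,0.123,-0.03],[0,0,-25]],[1,[-0.18,0.148,-0.03],[0,0,-30]],[1,[-0.21,0.173,-0.03],[0,0,-35]],[1,[-0.24,0.198,-0.03],[0,0,-40]],[1,[-0.27,0.222,-0.03],[0,0,-45]]]'
cat > g.py <<'E'
# remaining shift/turn, in current tool axes, to hover / grasp pose
import numpy as np,sys
from scipy.spatial.transform import Rotation as Ro
from plant import sensors
from h import *
o=sensors.get_obs();R=Ro.from_euler("xyz",o["orientation"],degrees=True)
a=np.radians(74.02);d=np.array([np.cos(a),np.sin(a)]);n=np.array([d[1],-d[0]])
tx=[-d[0],-d[1],0];ty=[-n[0],-n[1],0]
T=Ro.from_matrix(np.array([tx,ty,np.cross(tx,ty)]).T)
P=np.array([*(d*.0063+n*.5589),float(sys.argv[1])])
print(o["clock"],o["tool_pos"],"shift",R.inv().apply(P-o["tool_pos"]).round(4),"turn",(R.inv()*T).as_rotvec(degrees=True).round(2))
E
python3 g.py 0.111
```

```text
clock: 0.93
tool_pos: [0.3719, -0.3725, 0.2565]
orientation: [180.0, 0.0, -120.8]
force: [1.0, -0.6, 0.9]
opening: 0.0878
gripper_force: 0.0
0.9333 [ 0.37187326 -0.37249882  0.25645904] shift [-0.2786 -0.0286  0.1455] turn [ 1.000e-02  1.000e-02 -1.481e+01]
```

```bash
python3 -m pendant '[[1,[-0.035,-0.004,0],[0,0,-5]],[1,[-0.07,-0.008,0],[0,0,-10]],[1,[-0.105,-0.012,0],[0,0,-14.8]],[1,[-0.14,-0.015,0],[0,0,-14.8]],[1,[-0.175,-0.018,0.01],[0,0,-14.8]],[1,[-0.21,-0.022,0.03],[0,0,-14.8]],[1,[-0.245,-0.025,0.05],[0,0,-14.8]],[1,[-0.27,-0.028,0.07],[0,0,-14.8]],[1,[-0.279,-0.029,0.075],[0,0,-14.8]],[1,[-0.279,-0.029,0.075],[0,0,-14.8]]]'
python3 g.py 0.111
python3 - <<'E'
from h import *
a=viewer.snapshot("side")[:,:,::-1];b=viewer.snapshot("top")[:,:,::-1]
cv2.imwrite("pics/c.png",np.hstack([cv2.resize(a[170:370,260:460],(400,400)),cv2.resize(b[180:330,320:470],(400,400))]))
E
```

```text
clock: 1.77
tool_pos: [0.5398, -0.1486, 0.1792]
orientation: [179.8, -0.1, -106.1]
force: [0.3, -0.7, -0.1]
opening: 0.088
gripper_force: 0.0
1.7667 [ 0.53984141 -0.14863179  0.17924708] shift [-0.0006  0.0007  0.0682] turn [ 0.23 -0.06 -0.12]
```

View pics/c.png

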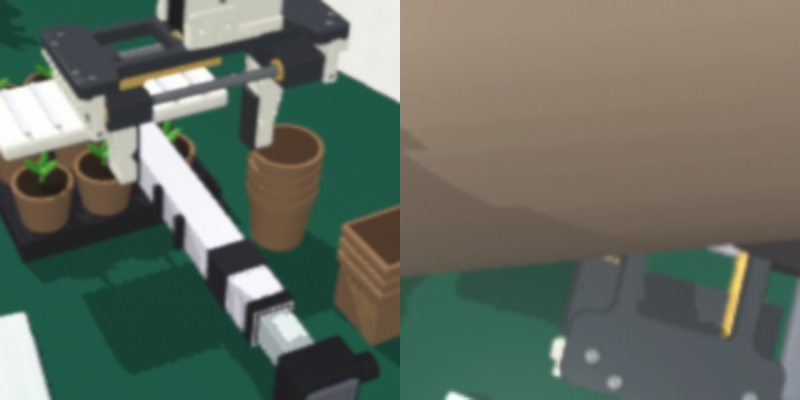

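```bash
python3 -m pendant '[[1,[0,0,0.015],[0,0,0]],[1,[0,0.001,0.03],[0,0,0]],[1,[0,0.001,0.045],[0,0,0]],[1,[0,0.001,0.06],[0,0,0]],[1,[0,0.001,0.068],[0,0,0]],[1,[0,0.001,0.068],[0,0,0]],[0.3,[0,0.001,0.068],[0,0,0]],[0.1,[0,0.001,0.068],[0,0,0]],[0.1,[0,0.001,0.068],[0,0,0]]]'
python3 g.py 0.111
python3 - <<'E'
from h import *
a=viewer.snapshot("side")[:,:,::-1]
cv2.imwrite("pics/d.png",cv2.resize(a[190:340,280:430],(600,600),interpolation=3))
E
```

```text
clock: 2.62
tool_pos: [0.5397, -0.1503, 0.1148]
orientation: [-179.9, 0.0, -106.2]
force: [0.1, 0.3, -0.2]
opening: 0.0728
gripper_force: 0.0
2.6167 [ 0.53970826 -0.15025383  0.11477591] shift [-0.0022  0.0013  0.0038] turn [-0.11  0.03 -0.26]
```

View pics/d.png

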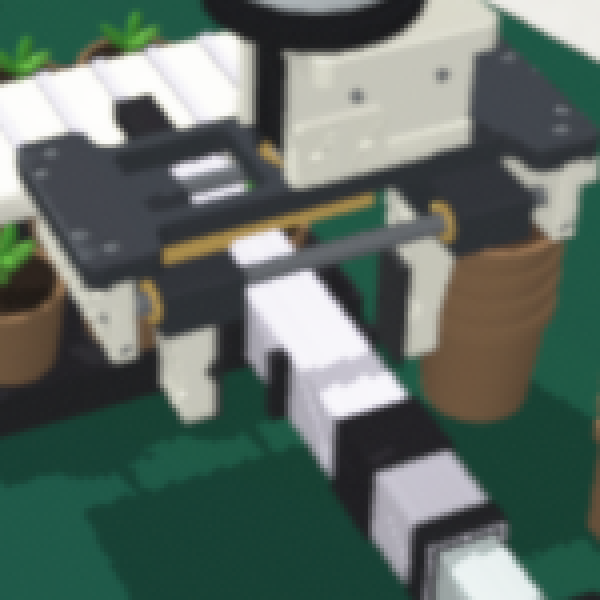

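```bash
python3 -m pendant '[[0.1,[-0.002,0.001,0.004],[0,0,0]],[0,[-0.002,0.001,0.004],[0,0,0]],[-0.1,[-0.002,0.001,0.004],[0,0,0]],[-0.15,[-0.002,0.001,0.004],[0,0,0]],[-0.2,[-0.002,0.001,0.004],[0,0,0]],[-0.2,[-0.002,0.001,0.004],[0,0,0]]]'
python3 g.py 0.111
```

```text
clock: 3.17
tool_pos: [0.5395, -0.1479, 0.1097]
orientation: [-179.9, 0.0, -106.2]
force: [4.2, -1.8, -3.3]
opening: 0.0358
gripper_force: 2.0
3.1667 [ 0.53953172 -0.14792558  0.10972791] shift [ 0.      0.0005 -0.0013] turn [-0.09  0.01 -0.24]
```

```bash
python3 -m pendant '[[-0.25,[0,0,0],[0,0,0]],[-0.3,[0,0,0],[0,0,0]],[-0.35,[0,0,0],[0,0,0]],[-0.4,[0,0,0],[0,0,0]],[-0.5,[0,0,0],[0,0,0]],[-0.5,[0,0,0],[0,0,0]]]'
python3 g.py 0.111
```

```text
clock: 3.67
tool_pos: [0.5404, -0.1481, 0.1098]
orientation: [-179.8, 0.0, -106.2]
force: [8.2, -4.4, -6.4]
opening: 0.0278
gripper_force: 30.0
3.6667 [ 0.5403618  -0.1480741   0.10984985] shift [ 0.0001  0.0013 -0.0012] turn [-0.16  0.02 -0.22]
```

```bash
python3 -m pendant '[[-0.5,[0,-0.001,0],[0,0,0]],[-0.5,[-0.001,-0.001,0],[0,0,0]],[-0.5,[-0.002,-0.001,0],[0,0,0]],[-0.5,[-0.003,-0.001,0],[0,0,0]]]'
python3 g.py 0.111
```

```text
clock: 4.0
tool_pos: [0.5409, -0.1461, 0.1098]
orientation: [-179.9, -0.1, -106.2]
force: [4.0, -7.6, -3.6]
opening: 0.0279
gripper_force: 30.0
4.0 [ 0.54086921 -0.14610165  0.10981869] shift [ 0.0022  0.0013 -0.0012] turn [-0.06 -0.06 -0.24]
```

```bash
python3 -m pendant '[[-0.5,[-0.001,0,0],[0,0,0]],[-0.5,[-0.002,0,0],[0,0,0]],[-0.5,[-0.003,0,0],[0,0,0]],[-0.5,[-0.004,0,0],[0,0,0]]]'
python3 g.py 0.111
```

```text
clock: 4.33
tool_pos: [0.5418, -0.1429, 0.1098]
orientation: [-180.0, -0.1, -106.2]
force: [4.7, -12.6, -2.8]
opening: 0.028
gripper_force: 30.0
4.3333 [ 0.54178664 -0.14291126  0.10984561] shift [ 0.0055  0.0013 -0.0011] turn [-0.05 -0.11 -0.24]
```

```bash
python3 -m pendant '[[-0.5,[-0.001,0,0],[0,0,0]],[-0.5,[-0.002,0,0],[0,0,0]],[-0.5,[-0.003,0,0],[0,0,0]],[-0.5,[-0.004,0,0],[0,0,0]]]'
python3 g.py 0.111
python3 - <<'E'
from h import *
a=viewer.snapshot("side")[:,:,::-1]
cv2.imwrite("pics/e.png",cv2.resize(a[190:340,280:430],(600,600),interpolation=3))
E
```

```text
clock: 4.67
tool_pos: [0.5431, -0.1385, 0.1098]
orientation: [-179.9, -0.1, -106.2]
force: [4.2, -7.4, -2.3]
opening: 0.0281
gripper_force: 30.0
4.6667 [ 0.54307993 -0.13847715  0.10983283] shift [ 0.0101  0.0013 -0.0012] turn [-0.06 -0.06 -0.25]
```

View pics/e.png

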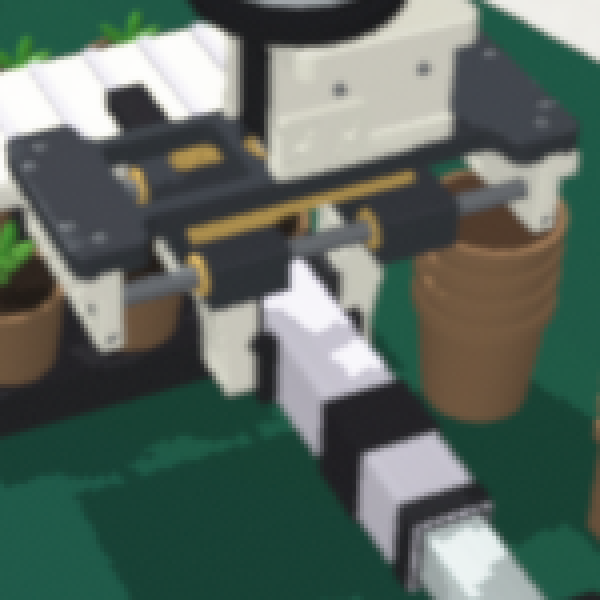

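```bash
python3 -m pendant '[[-0.5,[-0.003,0,0],[0,0,0]],[-0.5,[-0.006,0,0],[0,0,0]],[-0.5,[-0.009,0,0],[0,0,0]],[-0.5,[-0.012,0,0],[0,0,0]],[-0.5,[-0.015,0,0],[0,0,0]],[-0.5,[-0.018,0,0],[0,0,0]],[-0.5,[-0.021,0,0],[0,0,0]],[-0.5,[-0.024,0,0],[0,0,0]],[-0.5,[-0.027,0,0],[0,0,0]],[-0.5,[-0.030,0,0],[0,0,0]]]'
python3 g.py 0.111
python3 - <<'E'
from h import *
b=viewer.snapshot("top")[:,:,::-1];cv2.imwrite("pics/f.png",cv2.resize(b[180:330,360:560],(800,600)))
im=cv2.GaussianBlur(cv2.cvtColor(np.ascontiguousarray(b),6),(3,3),0)
a=np.radians(74.02);d=np.array([np.cos(a),np.sin(a)]);n=np.array([d[1],-d[0]])
ss=np.arange(-.15,-.0,.001);v=[]
for t in ss:
    q=proj("top",np.array([*(d*t+n*.5589),.146]));v.append(cv2.getRectSubPix(im,(1,1),tuple(map(float,q)))[0,0])
g=np.diff(np.array(v,float))
for i in np.where(abs(g)>15)[0]: print(round(ss[i]*1e3+.5,1),g[i],end=" | ")
E
```

```text
clock: 5.55
tool_pos: [0.5513, -0.1097, 0.1098]
orientation: [-180.0, -0.1, -106.2]
force: [3.8, -7.7, -2.0]
opening: 0.0278
gripper_force: 30.0
5.55 [ 0.55133736 -0.10972012  0.10982086] shift [ 0.04    0.0012 -0.0011] turn [-0.04 -0.07 -0.25]
-81.5 -21.0 | -80.5 -36.0 | -79.5 -43.0 | -78.5 -38.0 | -77.5 -17.0 | -70.5 21.0 | -69.5 43.0 | -68.5 45.0 | -67.5 27.0 |
```

```bash
python3 -m pendant '[[-0.5,[-0.002,0,0],[0,0,0]],[-0.5,[-0.004,0,0],[0,0,0]],[-0.5,[-0.006,0,0],[0,0,0]],[-0.5,[-0.008,0,0],[0,0,0]],[-0.5,[-0.010,0,0],[0,0,0]],[-0.5,[-0.012,0,0],[0,0,0]],[-0.5,[-0.014,0,0],[0,0,0]],[-0.5,[-0.016,0,0],[0,0,0]],[-0.5,[-0.018,0,0],[0,0,0]],[-0.5,[-0.020,0,0],[0,0,0]]]'
python3 g.py 0.111;python3 -m pendant '[[-0.5,[-0.001,0,0],[0,0,0]],[-0.5,[-0.002,0,0],[0,0,0]],[-0.5,[-0.003,0,0],[0,0,0]],[-0.5,[-0.004,0,0],[0,0,0]],[-0.5,[-0.005,0,0],[0,0,0]],[-0.5,[-0.006,0,0],[0,0,0]]]'
python3 g.py 0.111
```

```text
clock: 6.43
tool_pos: [0.5569, -0.0904, 0.1098]
orientation: [-180.0, -0.1, -106.2]
force: [3.5, -6.8, -1.5]
opening: 0.0276
gripper_force: 30.0
6.4333 [ 0.55688697 -0.09042808  0.10983829] shift [ 0.0601  0.0011 -0.0011] turn [-0.04 -0.06 -0.25]
clock: 6.93
tool_pos: [0.5586, -0.0845, 0.1098]
orientation: [-180.0, -0.0, -106.2]
force: [4.6, -5.4, -1.6]
opening: 0.0277
gripper_force: 30.0
6.9333 [ 0.55857118 -0.08447754  0.10980218] shift [ 0.0663  0.0011 -0.0011] turn [-0.04 -0.05 -0.25]
```

```bash
python3 -m pendant '[[-0.5,[-0.0007,0,0],[0,0,0]],[-0.5,[-0.0014,0,0],[0,0,0]],[-0.5,[-0.002,0,0],[0,0,0]]]';python3 g.py 0.111;
```

```text
clock: 7.18
tool_pos: [0.5593, -0.0821, 0.1099]
orientation: [-179.9, -0.0, -106.2]
force: [4.2, -1.3, -1.4]
opening: 0.0275
gripper_force: 30.0
7.1833 [ 0.55931865 -0.0821382   0.10985477] shift [ 0.0687  0.0011 -0.0011] turn [-0.05 -0.01 -0.25]
```

```bash
python3 -m pendant '[[-0.5,[-0.0007,0,0],[0,0,0]],[-0.5,[-0.0014,0,0],[0,0,0]],[-0.5,[-0.002,0,0],[0,0,0]]]';python3 g.py 0.111;
```

```text
clock: 7.43
tool_pos: [0.56, -0.0798, 0.1098]
orientation: [-179.9, 0.0, -106.2]
force: [4.4, -0.6, -1.1]
opening: 0.0275
gripper_force: 30.0
7.4333 [ 0.55997761 -0.07975182  0.1098049 ] shift [ 0.0712  0.0011 -0.0012] turn [-0.05  0.02 -0.24]
```

```bash
python3 -m pendant '[[-0.5,[-0.0005,0,0],[0,0,0]],[-0.5,[-0.001,0,0],[0,0,0]]]';python3 g.py 0.111;
```

```text
clock: 7.6
tool_pos: [0.5603, -0.0787, 0.1098]
orientation: [-179.9, 0.0, -106.2]
force: [5.9, -1.6, -0.3]
opening: 0.0278
gripper_force: 30.0
7.6 [ 0.56025491 -0.07868808  0.10983235] shift [ 0.0723  0.0011 -0.0012] turn [-0.05  0.02 -0.23]
```

```bash
python3 -m pendant '[[-0.5,[-0.0005,0,0],[0,0,0]],[-0.5,[-0.001,0,0],[0,0,0]]]';python3 g.py 0.111;
```

```text
clock: 7.77
tool_pos: [0.5604, -0.0782, 0.1098]
orientation: [-180.0, -0.0, -106.2]
force: [3.7, -4.1, -0.6]
opening: 0.0281
gripper_force: 30.0
7.7667 [ 0.56039014 -0.07815638  0.10983172] shift [ 0.0728  0.0011 -0.0012] turn [-0.04 -0.01 -0.23]
```

```bash
python3 -m pendant '[[-0.5,[-0.0005,0,0],[0,0,0]],[-0.5,[-0.0005,0,0],[0,0,0]]]';python3 g.py 0.111
python3 - <<'E'
from h import *
a=viewer.snapshot("side")[:,:,::-1];b=viewer.snapshot("top")[:,:,::-1]
cv2.imwrite("pics/g.png",np.hstack([cv2.resize(a[240:360,320:440],(400,400),interpolation=3),cv2.resize(b[200:320,400:520],(400,400),interpolation=3)]))
E
```

```text
clock: 7.93
tool_pos: [0.5605, -0.0777, 0.1098]
orientation: [-180.0, -0.0, -106.2]
force: [4.5, -4.0, -0.3]
opening: 0.0276
gripper_force: 30.0
7.9333 [ 0.56054522 -0.07769344  0.10982725] shift [ 0.0733  0.0011 -0.0012] turn [-0.04 -0.01 -0.24]
```

View pics/g.png

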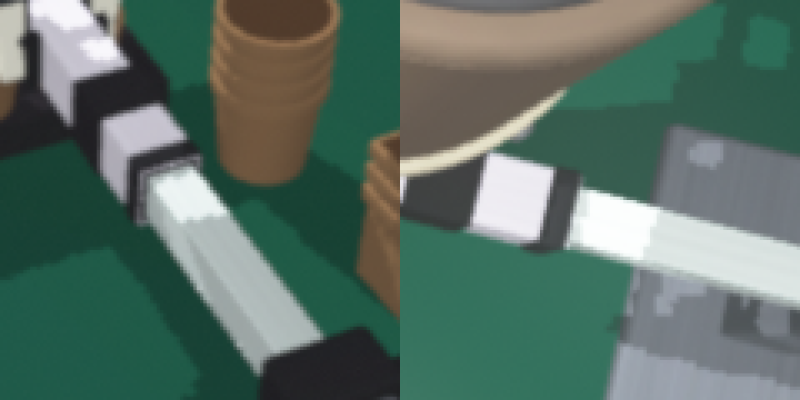

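```bash
python3 -m pendant '[[-0.5,[-0.0005,0,0],[0,0,0]],[-0.5,[-0.0005,0,0],[0,0,0]]]';python3 g.py 0.111
```

```text
clock: 8.2
tool_pos: [0.5607, -0.0772, 0.1098]
orientation: [-180.0, -0.0, -106.2]
force: [5.9, -2.9, -1.0]
opening: 0.0281
gripper_force: 30.0
8.2 [ 0.560687   -0.07723758  0.10982098] shift [ 0.0738  0.0011 -0.0012] turn [-0.04 -0.01 -0.24]
```

```bash
python3 -m pendant '[[-0.5,[-0.0005,0,0],[0,0,0]],[-0.5,[-0.0005,0,0],[0,0,0]]]';python3 g.py 0.111
```

```text
clock: 8.37
tool_pos: [0.5608, -0.0768, 0.1098]
orientation: [-180.0, -0.0, -106.2]
force: [4.6, -2.1, -0.7]
opening: 0.0277
gripper_force: 30.0
8.3667 [ 0.56079581 -0.07678056  0.10983116] shift [ 0.0743  0.001  -0.0012] turn [-0.04 -0.01 -0.24]
```

```bash
python3 -m pendant '[[-0.5,[-0.0005,0,0],[0,0,0]],[-0.5,[-0.0005,0,0],[0,0,0]]]';python3 g.py 0.111
```

```text
clock: 8.53
tool_pos: [0.5609, -0.0763, 0.1098]
orientation: [-180.0, -0.0, -106.2]
force: [4.7, -2.8, -0.1]
opening: 0.0273
gripper_force: 30.0
8.5333 [ 0.56093073 -0.07628591  0.10979304] shift [ 0.0748  0.001  -0.0012] turn [-0.04 -0.01 -0.24]
```

```bash
python3 -m pendant '[[-0.5,[-0.0005,0,0],[0,0,0]],[-0.5,[-0.0005,0,0],[0,0,0]]]';python3 g.py 0.111
```

```text
clock: 8.7
tool_pos: [0.561, -0.076, 0.1098]
orientation: [-180.0, -0.0, -106.2]
force: [5.3, -4.5, 0.0]
opening: 0.0274
gripper_force: 30.0
8.7 [ 0.56103257 -0.07601753  0.1098484 ] shift [ 0.0751  0.0011 -0.0011] turn [-0.04 -0.03 -0.24]
```

```bash
python3 -m pendant '[[-0.5,[-0.0005,0,0],[0,0,0]],[-0.5,[-0.0005,0,0],[0,0,0]]]';python3 g.py 0.111
```

```text
clock: 8.87
tool_pos: [0.5611, -0.0758, 0.1098]
orientation: [-180.0, -0.1, -106.2]
force: [5.0, -6.2, 0.2]
opening: 0.0279
gripper_force: 30.0
8.8667 [ 0.56105423 -0.07584287  0.10980899] shift [ 0.0753  0.001  -0.0011] turn [-0.03 -0.05 -0.24]
```

```bash
python3 -m pendant '[[-0.5,[-0.0005,0,0],[0,0,0]],[-0.5,[-0.0005,0,0],[0,0,0]]]';python3 g.py 0.111
```

```text
clock: 9.03
tool_pos: [0.5611, -0.0757, 0.1098]
orientation: [-180.0, -0.1, -106.2]
force: [4.8, -7.3, -1.2]
opening: 0.0277
gripper_force: 30.0
9.0333 [ 0.56110248 -0.07569667  0.10983474] shift [ 0.0754  0.001  -0.0011] turn [-0.03 -0.08 -0.25]
```

Motion has stopped at about 75 mm, where I measured the ring centre, and the force is climbing, so the button looks locked. I'll ease off, open and retreat upward, then check.

```bash
python3 -m pendant '[[-0.5,[0.0008,0,0],[0,0,0]],[-0.5,[0.0012,0,0],[0,0,0]],[0.2,[0.0012,0,0],[0,0,0]],[0.8,[0.0012,0,0],[0,0,0]],[0.8,[0.0012,0,0],[0,0,0]],[0.8,[0.0012,0,0],[0,0,0]],[0.8,[0.0012,0,0],[0,0,0]],[0.8,[0.0012,0,0],[0,0,0]]]'
python3 -m pendant '[[0.8,[0,0,-0.01],[0,0,0]],[0.8,[0,0,-0.03],[0,0,0]],[0.8,[0,0,-0.06],[0,0,0]],[0.8,[0,0,-0.09],[0,0,0]],[0.8,[0,0,-0.12],[0,0,0]],[0.8,[-0.03,0,-0.13],[0,0,0]],[0.8,[-0.06,0,-0.13],[0,0,0]],[0.8,[-0.09,0,-0.13],[0,0,0]],[0.8,[-0.12,0,-0.13],[0,0,0]],[0.8,[-0.15,0,-0.13],[0,0,0]]]'
python3 - <<'E'
from h import *
a=viewer.snapshot("side")[:,:,::-1];b=viewer.snapshot("top")[:,:,::-1]
cv2.imwrite("pics/i.png",np.hstack([cv2.resize(a[180:340,280:440],(400,400),interpolation=3),cv2.resize(b[200:300,380:480],(400,400),interpolation=3)]))
im=cv2.GaussianBlur(cv2.cvtColor(np.ascontiguousarray(b),6),(3,3),0)
q=np.radians(74.02);d=np.array([np.cos(q),np.sin(q)]);n=np.array([d[1],-d[0]])
ss=np.arange(-.09,.04,.001);v=[]
for t in ss:
    q=proj("top",np.array([*(d*t+n*.5589),.146]));v.append(cv2.getRectSubPix(im,(1,1),tuple(map(float,q)))[0,0])
g=np.diff(np.array(v,float))
for i in np.where(abs(g)>15)[0]: print(round(ss[i]*1e3+.5,1),g[i],end=" | ")
print(proj("top",np.array([*(d*.0063+n*(.5589+.0195)),.13])))
E
```

```text
clock: 9.7
tool_pos: [0.5604, -0.0757, 0.1094]
orientation: [180.0, -0.0, -106.2]
force: [0.2, -0.2, 0.4]
opening: 0.0621
gripper_force: 0.0
clock: 10.53
tool_pos: [0.6027, 0.0695, 0.2408]
orientation: [-180.0, 0.0, -106.2]
force: [1.0, -1.3, 0.3]
opening: 0.079
gripper_force: 0.0
-45.5 -30.0 | -44.5 -45.0 | -43.5 -40.0 | -42.5 -20.0 | -35.5 25.0 | -34.5 48.0 | -33.5 43.0 | -32.5 30.0 | -8.5 -33.0 | -7.5 -45.0 | -6.5 -45.0 | -5.5 -20.0 | 18.5 20.0 | 19.5 44.0 | 20.5 45.0 | 21.5 35.0 | [412.76481097 239.81402757]
```

View pics/i.png

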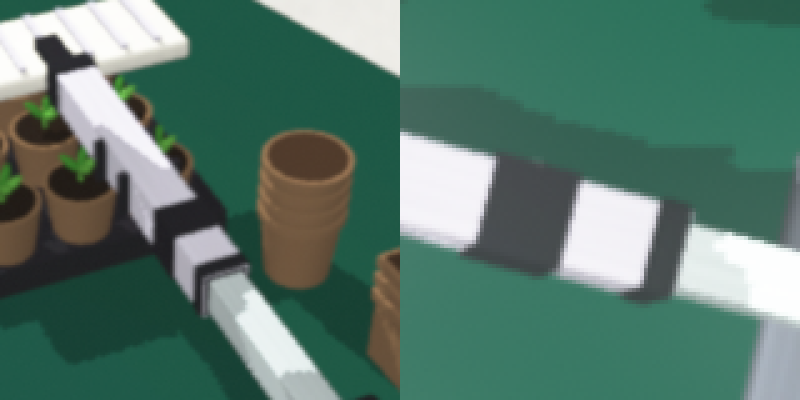

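```bash
python3 - <<'E'
from h import *
b=np.mean([viewer.snapshot("top")[:,:,::-1].astype(float) for _ in range(4)],0)[225:255,392:432]
o=cv2.imread("pics/top0.png").astype(float)[225:255,392:432]
f=lambda x:cv2.resize(np.clip((x)*1.6,0,255).astype(np.uint8),(400,300),interpolation=0)
cv2.imwrite("pics/j.png",np.hstack([f(o),f(b)]))
E
```

```text
(no output)
```

View pics/j.png

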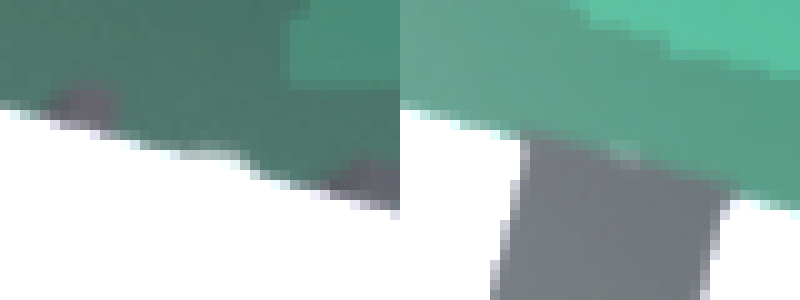

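The button tip shows as a bright spot past the ring edge at about (414.5, 240.5), so it has popped out through the next hole. I'll hand the job in.

```bash
python3 -c "
from plant import workorder
print(workorder.close_job())"
```

```text
the job is handed in; nothing more can be done
None
```

The sleeve is drawn out about 75 mm with the button popped out through the next hole, the gripper has let go, and the job was handed in at about 11 s; the hand-in returned no verdict.

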